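# Clear the die press tray and wedge up its cutting bed

### The arm

A 6-joint arm with a two-finger parallel gripper is mounted at the origin on the work surface. World frame = base frame: x ahead of the robot, y to its left, z up, the work surface at z = 0. Lengths are in m, angles in degrees, forces in N, time in s.
With the tool pointing down it reaches from about 0.2 to 0.875 m from the base axis. Payload 3.4 kg.
Tool frame: the origin (TCP) lies at the very end of the fingers, on their centre line; the grasp point (between the pads) lies 19 mm behind it; z points along the fingers, x is the direction in which the jaws open and shut, and the axes are right-handed (so a half turn about z gives the same grasp; the last joint's range is limited). The gripper opens to 94 mm and grips with 3 to 60 N. Pads are 16 mm wide; open, the fingers measure 119 mm over their backs; the gripper's body (75 mm by 177 mm) begins 78 mm behind the grasp point.
Start: joints at [-83.881, 15.808, 86.224, -0, 77.962, -6.933], TCP at [0.13, -0.56, 0.205] pointing down, gripper open.
Joint ranges: [-165.64, 165.64], [-43.16, 119.46], [12.63, 154.43], [-67.54, 247.53], [6.08, 155.33], [-154.97, 154.97]. Speed limits (degrees/s): [147.25, 147.25, 180, 180, 180, 180].

### API

Orientations are given as [roll, pitch, yaw] about the fixed x, y, z axes, in that order (R = Rz(yaw) Ry(pitch) Rx(roll)).
In Python, from cell import ctrl gives the robot as it stands. The module is installed in compiled form; this text tells all that it offers.
- The arm moves only by the tool move_arm, never from a script. Its argument "increments" is a list of rows, each a list of 4 numbers: the shift along the tool's x, y, z in cm, then the turn about the tool's z in rad. A call has 1 to 10 rows; each row is the pose to reach, as a shift and turn from the pose commanded when the call began, along the tool's axes at that moment; what a row does not reach only later rows make up. A row lasts 1/8 s, in which the tool goes at most 62.5 mm and 10.7 degrees, less where a joint would pass 70% of its speed; a pose out of reach is approached as far as the arm can. A call with a gripper value outside its range is refused whole. "grip" is the finger opening in cm, from 0 to 9.4, set as the call begins (left out, the last holds). The fingers move at their own pace and stop on an object; "grip_force" is the grip in N (left out, the last holds). Time passes only in rows, so rows that repeat a pose let the fingers close. It gives the time, the measured TCP pose, the force and the opening at its end, in the units of the state.
- ctrl.read_state(): the state, without advancing time (a new reading comes with each control period).
- ctrl.snapshot(name): name is "scene" or "top"; returns a dict with "image" (480x640x3 uint8, red, green, blue), "fx", "fy", "cx", "cy" (pixels), "world_from_camera" (4x4, takes a point from camera to world coordinates). Camera axes: x right, y up, looking along -z (the intrinsics and any distortion apply to the point x, -y, -z); pixel columns grow to the right and rows downward; lengths in m; the calibration is good to about 2 mm. A picture is of the moment at which its call begins. There is no depth.
- ctrl.sign_off(): hands the job in, once; it reports no verdict.
The state is a dict: "time": time; "joints": joint angles; "joint_vel": joint speeds; "effort": joint torques, N m; "ee_pos": TCP position; "tool_rot": TCP orientation; "contact_force": force on the tool from outside, world axes, zero at the start; "wrist_torque": the same for the moment, N m; "opening": finger opening in m.
Only numpy, scipy, OpenCV 4.12 (cv2) and the standard library are available. Lean on these libraries where they do the work, as an engineer would, in place of code of your own. Each camera call takes 0.05 s, during which the arm holds its last target. There are 200 camera calls.

### The job

First pick the two brown heel blocks out of the catch tray of the green roller die press and put them in the blue tote. Then take the orange wedge by its upright grip block, lay it flat on the tray floor and push it toe first under the middle of the front edge of the white cutting bed until that edge just lifts off its two rest pads, about 4 mm (the edge then stands over the black band on the wedge), and finish there, still gripping the wedge so that the bed rests on it: do not let go. Lift the bed only with the wedge, never with the gripper, and leave the jar and the hammer where they are.

Things in the scene. Friction and masses are not known exactly. Their poses are not given: they have to be found in the camera images.
- press: Green die press, fixed. Origin on the table below the middle of the bed's front edge; x points into the machine (the way the wedge goes), z up. Its steel tray floor, 6 mm above the table, spans x -172 to 0, y -129 to 129 mm, with walls to 20 mm on three sides, and runs on under the bed. Rest pads 14 mm square at x 14, y +-85 mm. Cheeks beside the bed 50 mm high, roller housing (x over 165) 131 mm.
- bed (a joint): Hinge angle of the bed in rad: 0 resting on the pads, grows as the front edge rises. The hinge is 160 mm behind the front edge, so 0.025 rad is 4 mm of lift at the edge. The bed falls back by its own weight.
- bed_edge (a point): Middle of the lower front edge of the white bed, a plastic plate 150 x 210 x 20 mm (0.5 to 1 kg) with a blue stripe along the front. At rest this edge is 18 mm above the table, so 12 mm clear of the tray floor. Axes as the press's at rest.
- wedge_grip (a point): Centre of the grip block of the loose orange plastic wedge (135 mm long, about 0.13 kg): block 40 (x) x 30 (y) x 46 mm high, this point 23 mm above the wedge's flat underside. x points along the wedge to its toe, z up.
- wedge_toe (a point): Middle of the toe of the wedge, at its underside, 115 mm ahead (x) of wedge_grip; same axes. From the grip block's front a ramp 95 mm long and 30 mm wide falls evenly from 28 mm thick to 4 mm at the toe. A black band crosses the ramp 42 to 53 mm from the toe.
- heel_a_mid (a point): Centre of a brown leatherboard heel block, D-shaped in plan, 56 mm (x) by 36 mm (y) by 20 mm high, 40 g: flat back at x -28, rounded front at x 28 mm. It lies flat on the tray floor; z up.
- heel_b_mid (a point): Centre of a second heel block, the same as the first.
- tote: Blue open-topped tote, loose, 0.9 kg, 210 (x) x 170 (y) x 60 mm high, walls and floor 4 mm. Origin at the centre of its underside on the table.
- rivet_jar: Closed jar, 64 mm across and 90 mm high, loose, to be left alone. Origin at the centre of its underside.
- hammer: Hammer lying on the table, to be left alone. Origin under its middle; x along the handle to the head.
Mind the look-alikes: they are no part of the job. What is shaped like the part that bears heel_b_mid but purple, turquoise or yellow is not meant.

How it is judged:
By the outcome, as a careful person would: the job done as asked, in the order asked, and still so for the second after the job is handed in, while the arm keeps its last pose, push and grip.
It also fails if it takes over 67 s, if anything falls off the work surface, if the arm or the gripper's body presses on something with over 40 N, if the wrist force passes 120 N, or if a joint passes its speed limit or range.

## Working session

There is one attempt and no reset: what is moved stays moved. The work goes in short steps, Python scripts to look and compute and a tool call to move; the robot and the scene stay as the last step left them, time stands still between calls to the robot, and variables do not carry over. Pictures are saved under pics/ and viewed, on a budget of 10 in all, crops included, one or two more only if the job needs it, and the job is handed in when it is done.

Besides the shell and the picture viewer there is one more tool, called after "Request:" as name([rows], argument=value, ...), one row to a line, values as JSON. move_arm: Moves the arm, as the interface text tells. Its arguments: {"type":"object","properties":{"increments":{"type":"array","items":{"type":"array","items":{"type":"number"}}},"grip":{"type":"number"},"grip_force":{"type":"number"}},"required":["increments"]}

```bash
mkdir -p pics
cat > h.py <<'E'
import numpy as np, cv2
from cell import ctrl
def snap(n,save=None):
    s=ctrl.snapshot(n)
    if save: cv2.imwrite('pics/'+save,cv2.cvtColor(s['image'],cv2.COLOR_RGB2BGR))
    return s
def ray(s,u,v):
    T=np.array(s['world_from_camera'])
    d=T[:3,:3]@np.array([(u-s['cx'])/s['fx'],-(v-s['cy'])/s['fy'],-1.])
    return T[:3,3],d
def onz(s,u,v,z):
    o,d=ray(s,u,v); return o+d*(z-o[2])/d[2]
def proj(s,p):
    T=np.array(s['world_from_camera']); c=T[:3,:3].T@(np.array(p)-T[:3,3])
    return s['cx']+s['fx']*c[0]/-c[2], s['cy']-s['fy']*c[1]/-c[2]
E
python3 - <<'E'
from h import *
for n in('scene','top'):
    s=snap(n,n+'0.png'); print(n,s.keys(),s['fx'],s['fy'],s['cx'],s['cy'],np.round(s['world_from_camera'],4).tolist())
print(ctrl.read_state())
E
```

```text
scene dict_keys(['image', 'fx', 'fy', 'cx', 'cy', 'world_from_camera']) 443.9488963880972 443.9488963880972 319.71860730787245 237.03401335666507 [[0.6908, -0.4719, 0.5478, 1.0509], [0.7228, 0.4718, -0.505, -0.4209], [-0.0202, 0.7448, 0.667, 0.6405], [0.0, 0.0, 0.0, 1.0]]
top dict_keys(['image', 'fx', 'fy', 'cx', 'cy', 'world_from_camera']) 601.8327958316964 601.8327958316964 317.48422584523337 246.72845032128575 [[-0.0184, 0.9834, -0.1803, 0.3442], [-0.9996, -0.022, -0.0184, -0.0098], [-0.0221, 0.1799, 0.9834, 1.2747], [0.0, 0.0, 0.0, 1.0]]
{'time': 0.1, 'joints': array([-8.38825731e+01,  1.58425421e+01,  8.62841354e+01, -3.57567488e-03,
        7.79619828e+01, -6.93201019e+00]), 'joint_vel': array([-0.06965493, -0.14212248, -0.25838361, -0.04186006,  0.13353569,
        0.03695745]), 'effort': array([ 6.69741676e-04, -4.05456913e+01, -2.37779170e+01,  7.03186984e-02,
        2.99264712e-02, -5.04782690e-05]), 'ee_pos': array([ 0.12975766, -0.55967483,  0.20473238]), 'tool_rot': array([-1.79992770e+02,  8.84341458e-02, -7.69498088e+01]), 'contact_force': array([-0.85094448, -0.32646736,  0.49505096]), 'wrist_torque': array([ 0.03289488,  0.04936635, -0.05861709]), 'opening': 0.09420889502523368}
```

View pics/scene0.png

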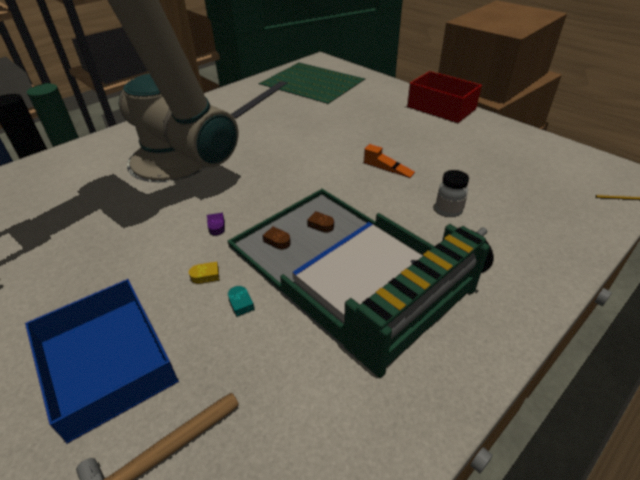

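View pics/top0.png

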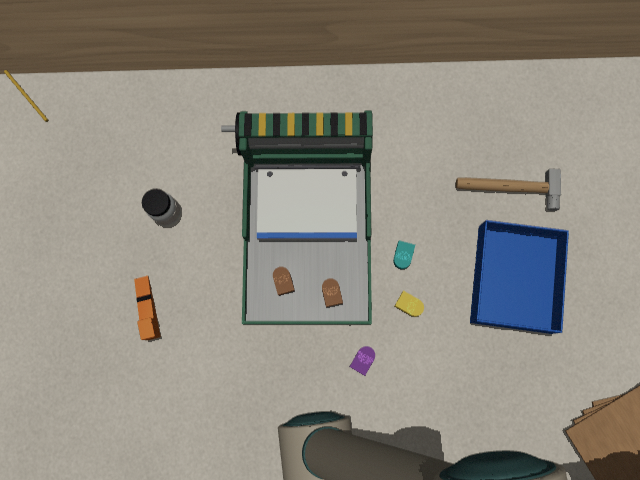

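Top view, what could be taken for the heels: brown heels at (284,281) and (332,293) in the tray; look-alikes are purple (363,361), yellow (410,304) and turquoise (403,255). The orange wedge is at (147,309), the blue tote at (520,278), and the red tote in the scene view is not wanted. I choose the two brown ones inside the tray. Next: measure, and check with one close crop.

```bash
cat >> h.py <<'E'
def blobs(s,lo,hi,roi=None,amin=40):
    hsv=cv2.cvtColor(s['image'],cv2.COLOR_RGB2HSV); m=cv2.inRange(hsv,np.array(lo),np.array(hi))
    if roi: z=np.zeros_like(m); x0,y0,x1,y1=roi; z[y0:y1,x0:x1]=m[y0:y1,x0:x1]; m=z
    m=cv2.morphologyEx(m,cv2.MORPH_CLOSE,np.ones((3,3)))
    cs,_=cv2.findContours(m,cv2.RETR_EXTERNAL,cv2.CHAIN_APPROX_NONE)
    return [c for c in cs if cv2.contourArea(c)>amin]
def rect(s,c,z):
    P=np.array([onz(s,u,v,z)[:2] for u,v in c[:,0,:]],np.float32)
    (cx,cy),(w,h),a=cv2.minAreaRect(P*1000); 
    if w<h: w,h,a=h,w,a+90
    M=cv2.moments((P*1000).reshape(-1,1,2)); cen=(M['m10']/M['m00'],M['m01']/M['m00'])
    return dict(c=np.round((cx,cy),1),size=np.round((w,h),1),ang=round((a+90)%180-90,1),centroid=np.round(cen,1))
E
python3 - <<'E'
from h import *
s=ctrl.snapshot('top'); g=ctrl.snapshot('scene')
hsv=cv2.cvtColor(s['image'],cv2.COLOR_RGB2HSV)
for u,v in((284,281),(332,293),(147,325),(143,287),(144,298),(520,278),(307,236)): print((u,v),hsv[v,u])
print('heels');  [print(rect(s,c,.026)) for c in blobs(s,(4,80,40),(16,220,170),(245,243,370,320))]
print('wedge'); 
for c in blobs(s,(4,180,120),(16,255,255),(120,260,175,350)): print(rect(s,c,.03), cv2.boundingRect(c))
print('tote');  [print(rect(s,c,.06)) for c in blobs(s,(100,120,30),(125,255,255),(450,200,600,350),500)]
print('stripe');  
for c in blobs(s,(100,120,60),(125,255,255),(245,220,370,250)): print(rect(s,c,.038), cv2.boundingRect(c))
print('green'); 
for c in blobs(s,(60,80,20),(90,255,255),(225,100,385,335),300): print(rect(s,c,.02),cv2.boundingRect(c))
print('jar',onz(s,162,212,0),'tray corners',[np.round(onz(s,u,v,.02),3) for u,v in((244,323),(370,323),(244,240),(370,240))])
a=cv2.resize(s['image'][235:330,235:380],None,fx=4,fy=4,interpolation=cv2.INTER_CUBIC)
b=cv2.resize(s['image'][265:350,115:180],None,fx=4,fy=4,interpolation=cv2.INTER_CUBIC)
o=np.zeros((380,800,3),np.uint8); o[:a.shape[0],:a.shape[1]]=a; b=b[:,:220];o[:b.shape[0],580:580+b.shape[1]]=b
cv2.imwrite('pics/crop1.png',o[:,:,::-1])
E
```

```text
(284, 281) [ 13 125 122]
(332, 293) [ 13 121 150]
(147, 325) [ 13 179 184]
(143, 287) [ 12 188 183]
(144, 298) [ 0 21 24]
(520, 278) [109 178 152]
(307, 236) [108 164 160]
heels
{'c': array([477.2, -13. ]), 'size': array([56.1, 36.4]), 'ang': 11.1, 'centroid': array([475.8, -13.4])}
{'c': array([504.3,  88.3]), 'size': array([56.4, 35.5]), 'ang': 15.5, 'centroid': array([502.9,  88. ])}
wedge
{'c': array([428.5, 372.7]), 'size': array([80.8, 32.1]), 'ang': 5.0, 'centroid': array([438.5, 375.3])} (138, 299, 17, 41)
{'c': array([496. , 381.9]), 'size': array([37.6, 28.9]), 'ang': 9.9, 'centroid': array([496.3, 382.1])} (135, 277, 15, 20)
tote
{'c': array([ 498. , -393.8]), 'size': array([213., 182.]), 'ang': -8.9, 'centroid': array([ 497.8, -393.9])}
stripe
{'c': array([596.5,  36.2]), 'size': array([208. ,   8.6]), 'ang': 88.7, 'centroid': array([596.5,  36.2])} (257, 233, 100, 5)
green
{'c': array([646.6,  41.2]), 'size': array([464.9, 293.1]), 'ang': -1.1, 'centroid': array([617.7,  36.5])} (238, 111, 134, 213)
jar [0.6628233  0.35313119 0.        ] tray corners [array([0.417, 0.169, 0.02 ]), array([ 0.411, -0.092,  0.02 ]), array([0.592, 0.17 , 0.02 ]), array([ 0.586, -0.098,  0.02 ])]
```

View pics/crop1.png

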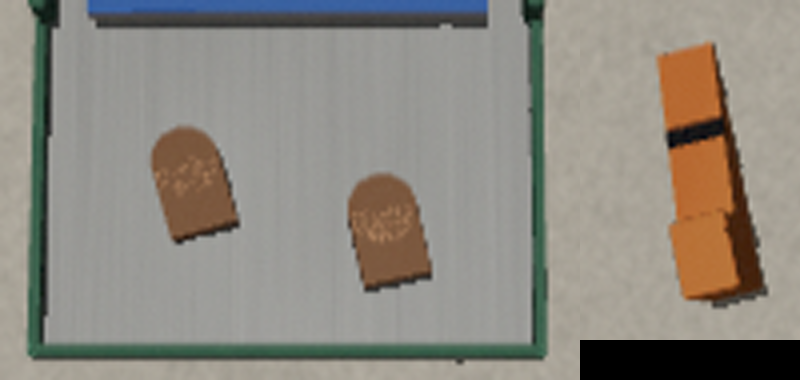

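The crop confirms both brown D blocks in the tray (56x36 mm measured, round ends towards the bed), and the wedge stands upright with its toe away from the robot. Now the moves.

```bash
cat >> h.py <<'E'
def to(x,y,z,yaw,frm=None):
    "shift in tool axes (cm) and turn (rad) from pose frm=(pos,rpy) or measured"
    from scipy.spatial.transform import Rotation as Ro
    st=ctrl.read_state(); p,r=frm or (st['ee_pos'],st['tool_rot'])
    d=Ro.from_euler('xyz',r,degrees=True).inv().apply(np.array([x,y,z])-p)*100
    t=(r[2]-yaw+180)%360-180
    return np.round(d,2).tolist()+[round(np.radians(t),3)]
E
python3 - <<'E'
from h import *
print(to(.477,-.013,.12,-79), to(.477,-.013,.010,-79))
s=ctrl.snapshot('top')
blk=[onz(s,115+(u-580)/4,265+v/4,.046) for u,v in((670,227),(728,210),(742,288),(686,299))]
toe=[onz(s,115+(u-580)/4,265+v/4,.004) for u,v in((657,58),(714,43))]
B=np.mean(blk,0);T=np.mean(toe,0);d=(T-B)[:2];print(B,T,np.hypot(*d),np.degrees(np.arctan2(d[1],d[0])))
print(np.round(np.diff(blk+[blk[0]],axis=0),4)[:,:2].tolist())
E
```

```text
[-45.42, -46.17, 8.55, np.float64(0.036)] [-45.41, -46.17, 19.55, np.float64(0.036)]
[0.4069103  0.36460889 0.046     ] [0.51839229 0.3923068  0.004     ] 0.11487126833097266 13.952729682559859
[[0.0081, -0.0295], [-0.0396, -0.0084], [-0.005, 0.0284], [0.0365, 0.0095]]
```

Request:
move_arm([
  [-4,-4,1,0],
  [-9,-9.1,2,0.03],
  [-45.4,-46.2,8.5,0.036],
  [-45.4,-46.2,8.5,0.036],
  [-45.4,-46.2,8.5,0.036],
  [-45.4,-46.2,8.5,0.036],
  [-45.4,-46.2,8.5,0.036],
  [-45.4,-46.2,8.5,0.036],
  [-45.4,-46.2,8.5,0.036],
  [-45.4,-46.2,8.5,0.036],
], grip=7)

```text
time: 1.5
ee_pos: [0.4606, -0.0397, 0.1246]
tool_rot: [-179.9, -0.0, -79.0]
contact_force: [0.7, -0.6, -0.4]
opening: 0.0703
```

Request:
move_arm([
  [-45.4,-46.2,8.5,0.036],
])

```text
time: 1.62
ee_pos: [0.4956, 0.0115, 0.1164]
tool_rot: [-180.0, -0.0, -81.1]
contact_force: [1.2, -0.4, -0.2]
opening: 0.0698
```

Run:
```python
from h import *
print(ctrl.read_state()['ee_pos'],to(.477,-.013,.07,-79), to(.477,-.013,.010,-79))
```

```text
[0.49563298 0.01146307 0.11643543] [2.13, 2.22, 4.64, np.float64(-0.037)] [2.12, 2.23, 10.64, np.float64(-0.037)]
```

Request:
move_arm([
  [1.1,1.1,2,-0.02],
  [2.1,2.2,5,-0.037],
  [2.1,2.2,5,-0.037],
  [2.1,2.2,5,-0.037],
])

```text
time: 2.12
ee_pos: [0.4773, -0.0147, 0.0673]
tool_rot: [-179.9, -0.0, -79.0]
contact_force: [0.1, 0.3, -0.2]
opening: 0.0699
```

Run:
```python
from h import *
print(ctrl.read_state()['ee_pos'], to(.477,-.013,.010,-79))
```

```text
[ 0.47729229 -0.01474315  0.06729311] [-0.18, 0.01, 5.73, np.float64(-0.0)]
```

Request:
move_arm([
  [-0.2,0,2.5,0],
  [-0.2,0,4.5,0],
  [-0.2,0,5.6,0],
  [-0.2,0,5.7,0],
  [-0.2,0,5.7,0],
])

```text
time: 2.75
ee_pos: [0.4767, -0.0128, 0.0102]
tool_rot: [-179.9, -0.0, -79.0]
contact_force: [-0.1, 0.4, -0.1]
opening: 0.0702
```

Request:
move_arm([
  [0,0,0,0],
  [0,0,0,0],
  [0,0,0,0],
  [0,0,0,0],
  [0,0,0,0],
  [0,0,-1,0],
  [0,0,-4,0],
  [0,0,-10,0],
  [0,0,-10,0],
], grip=2, grip_force=25)

```text
time: 3.88
ee_pos: [0.4796, -0.0132, 0.1142]
tool_rot: [-179.4, -0.2, -79.0]
contact_force: [0.7, 0.2, -0.5]
opening: 0.0359
```

Run:
```python
from h import *
print(ctrl.read_state()['ee_pos'], to(.54,-.405,.11,-90),to(.54,-.405,.014,-90))
```

```text
[ 0.47961247 -0.01324761  0.11415567] [39.6, 1.58, 0.55, np.float64(0.193)] [39.57, 1.68, 10.15, np.float64(0.193)]
```

Request:
move_arm([
  [2,0,0,0],
  [6,0.3,0,0],
  [11,0.6,0,0.1],
  [39.6,1.6,0,0.19],
  [39.6,1.6,0,0.19],
  [39.6,1.6,0,0.19],
  [39.6,1.6,0,0.19],
  [39.6,1.6,0,0.19],
  [39.6,1.6,0,0.19],
  [39.6,1.6,0,0.19],
])

```text
time: 5.12
ee_pos: [0.5352, -0.4031, 0.1084]
tool_rot: [179.9, 0.1, -89.8]
contact_force: [0.8, -0.4, -0.3]
opening: 0.0359
```

Run:
```python
from h import *
print(ctrl.read_state()['ee_pos'], to(.54,-.405,.014,-92))
snap('top','t1.png');snap('scene','s1.png')
```

```text
[ 0.53520267 -0.40309923  0.10839333] [0.21, -0.5, 9.44, np.float64(0.038)]
```

View pics/s1.png

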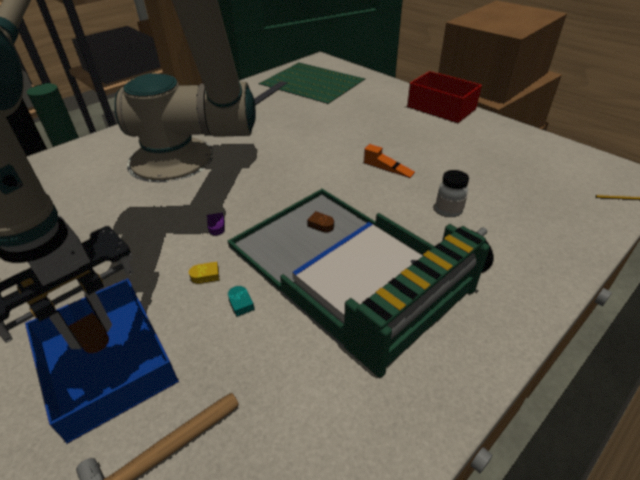

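The first heel is held over the tote at pixel (90,333); the second is still in the tray at (321,222), with nothing else moved. Lowering.

Request:
move_arm([
  [0.2,-0.5,3,0.03],
  [0.2,-0.5,6.5,0.03],
  [0.2,-0.5,8.7,0.03],
  [0.2,-0.5,9.2,0.03],
  [0.2,-0.5,9.2,0.03],
])

```text
time: 5.85
ee_pos: [0.5414, -0.4058, 0.0181]
tool_rot: [-180.0, -0.0, -91.5]
contact_force: [0.6, -0.6, -0.5]
opening: 0.0358
```

Request:
move_arm([
  [0,0,0,0],
  [0,0,0,0],
  [0,0,0,0],
  [0,0,-3,0],
  [0,0,-10,0],
  [0,0,-10,0],
], grip=7)

```text
time: 6.6
ee_pos: [0.5436, -0.4088, 0.1232]
tool_rot: [-179.5, -0.4, -91.6]
contact_force: [0.1, -0.6, 0.4]
opening: 0.0699
```

Run:
```python
from h import *
print(ctrl.read_state()['ee_pos'], to(.504,.088,.11,-74.5),to(.504,.088,.010,-74.5))
```

```text
[ 0.54362429 -0.40881995  0.12322299] [-49.56, 5.32, 0.93, np.float64(-0.298)] [-49.63, 5.4, 10.93, np.float64(-0.298)]
```

Request:
move_arm([
  [-3,0,0.5,0],
  [-49.5,5.3,1,-0.3],
  [-49.5,5.3,1,-0.3],
  [-49.5,5.3,1,-0.3],
  [-49.5,5.3,1,-0.3],
  [-49.5,5.3,1,-0.3],
  [-49.5,5.3,1,-0.3],
  [-49.5,5.3,1,-0.3],
  [-49.5,5.3,1,-0.3],
  [-49.5,5.3,1,-0.3],
])

```text
time: 7.85
ee_pos: [0.5006, 0.0916, 0.107]
tool_rot: [179.9, 0.0, -74.2]
contact_force: [-0.6, -1.2, 0.1]
opening: 0.0701
```

Run:
```python
from h import *
print(ctrl.read_state()['ee_pos'], to(.504,.088,.010,-74.5))
```

```text
[0.50056954 0.09161979 0.10703898] [0.44, -0.24, 9.7, np.float64(0.006)]
```

Request:
move_arm([
  [0.4,-0.2,3,0],
  [0.4,-0.2,6,0],
  [0.4,-0.2,6,0],
  [0.4,-0.2,6,0],
])

```text
time: 8.35
ee_pos: [0.5052, 0.0857, 0.048]
tool_rot: [-180.0, -0.0, -74.4]
contact_force: [0.4, -0.3, 0.6]
opening: 0.0699
```

Run:
```python
from h import *
print(ctrl.read_state()['ee_pos'], to(.504,.088,.010,-74.5))
```

```text
[0.50522853 0.08567776 0.04804266] [-0.26, 0.06, 3.8, np.float64(0.001)]
```

Request:
move_arm([
  [-0.2,0,2,0],
  [-0.2,0,3.5,0],
  [-0.2,0,3.8,0],
  [-0.2,0,3.8,0],
])

```text
time: 8.85
ee_pos: [0.5043, 0.0884, 0.0097]
tool_rot: [-180.0, -0.0, -74.4]
contact_force: [-0.5, 0.2, 0.0]
opening: 0.0701
```

Request:
move_arm([
  [0,0,0,0],
  [0,0,0,0],
  [0,0,0,0],
  [0,0,0,0],
  [0,0,0,0],
  [0,0,-1,0],
  [0,0,-4,0],
  [0,0,-10,0],
  [0,0,-10,0],
], grip=2)

```text
time: 9.98
ee_pos: [0.5079, 0.0887, 0.1144]
tool_rot: [-179.4, -0.1, -74.4]
contact_force: [-0.3, -0.5, -1.1]
opening: 0.036
```

Run:
```python
from h import *
print(ctrl.read_state()['ee_pos'], to(.457,-.395,.11,-92),to(.457,-.395,.018,-92))
```

```text
[0.50786141 0.08869972 0.11438157] [45.21, 17.94, 0.36, np.float64(0.308)] [45.19, 18.03, 9.56, np.float64(0.308)]
```

Request:
move_arm([
  [2,0.8,0,0],
  [6,2.4,0,0],
  [45.2,17.9,0,0.31],
  [45.2,17.9,0,0.31],
  [45.2,17.9,0,0.31],
  [45.2,17.9,0,0.31],
  [45.2,17.9,0,0.31],
  [45.2,17.9,0,0.31],
  [45.2,17.9,0,0.31],
  [45.2,17.9,0,0.31],
])

```text
time: 11.22
ee_pos: [0.4524, -0.3982, 0.1082]
tool_rot: [180.0, -0.0, -92.4]
contact_force: [-0.1, -0.1, -0.9]
opening: 0.0362
```

Run:
```python
from h import *
print(ctrl.read_state()['ee_pos'], to(.457,-.395,.018,-92))
```

```text
[ 0.45236245 -0.39821424  0.10823094] [-0.34, -0.46, 9.02, np.float64(-0.006)]
```

Request:
move_arm([
  [0,0,3,0],
  [-0.2,-0.3,6.5,0],
  [-0.2,-0.3,8.7,0],
  [-0.2,-0.3,9.1,0],
  [-0.2,-0.3,9.1,0],
])

```text
time: 11.85
ee_pos: [0.4566, -0.3924, 0.0187]
tool_rot: [180.0, 0.0, -92.1]
contact_force: [-0.5, 0.3, 0.9]
opening: 0.0361
```

Request:
move_arm([
  [0,0,0,0],
  [0,0,0,0],
  [0,0,0,0],
  [0,0,-3,0],
  [0,0,-10,0],
  [0,0,-12,0],
  [0,0,-12,0],
], grip=7)

```text
time: 12.72
ee_pos: [0.4577, -0.3945, 0.1414]
tool_rot: [-179.7, -0.3, -92.1]
contact_force: [0.4, 0.2, -0.3]
opening: 0.0703
```

Run:
```python
from h import *
s=snap('top','t2.png'); snap('scene','s2.png')
print(ctrl.read_state()['ee_pos'], to(.407,.3646,.14,-76),to(.407,.3646,.010,-76))
hs=blobs(s,(4,80,40),(16,220,170),(245,243,370,320)); print(len(hs))
for c in blobs(s,(4,150,120),(16,255,255),(120,260,175,350)): print(rect(s,c,.03), cv2.boundingRect(c))
```

```text
[ 0.45591466 -0.39264454  0.13778086] [-75.49, 7.71, -0.16, np.float64(-0.282)] [-75.48, 7.7, 12.84, np.float64(-0.282)]
0
{'c': array([428.4, 372.7]), 'size': array([81.1, 32.2]), 'ang': 5.0, 'centroid': array([428.2, 372.8])} (138, 299, 17, 41)
{'c': array([496.8, 382.2]), 'size': array([39.5, 29.3]), 'ang': 9.2, 'centroid': array([496.4, 382.2])} (135, 276, 15, 21)
```

View pics/s2.png

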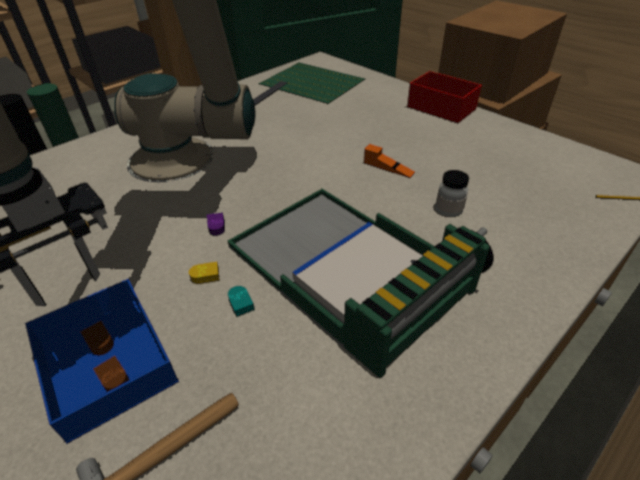

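Both heels are in the tote at (97,337) and (111,373), the tray is empty, and the wedge (375,157) has not moved. Next the wedge.

Request:
move_arm([
  [-3,0.3,0,0],
  [-75.5,7.7,0,-0.28],
  [-75.5,7.7,0,-0.28],
  [-75.5,7.7,0,-0.28],
  [-75.5,7.7,0,-0.28],
  [-75.5,7.7,0,-0.28],
  [-75.5,7.7,0,-0.28],
  [-75.5,7.7,0,-0.28],
  [-75.5,7.7,0,-0.28],
  [-75.5,7.7,0,-0.28],
])

```text
time: 14.08
ee_pos: [0.4165, 0.1998, 0.1366]
tool_rot: [179.8, -0.0, -76.1]
contact_force: [0.1, -0.1, 0.3]
opening: 0.0701
```

Run:
```python
from h import *
print(ctrl.read_state()['ee_pos'], to(.407,.3646,.12,-76))
```

```text
[0.41654211 0.1997917  0.13661545] [-16.23, -3.04, 1.64, np.float64(-0.002)]
```

Request:
move_arm([
  [-16,-3,1.6,0],
  [-16,-3,1.6,0],
  [-15,-3,1.6,0],
  [-15,-3,1.6,0],
  [-15,-3,1.6,0],
  [-15,-3,1.6,0],
])

```text
time: 14.82
ee_pos: [0.4112, 0.3496, 0.1221]
tool_rot: [179.9, -0.0, -76.2]
contact_force: [0.7, -0.2, -0.3]
opening: 0.0701
```

Run:
```python
from h import *
s=ctrl.snapshot('top'); 
for c in blobs(s,(4,150,120),(16,255,255),(120,260,175,350)): print(rect(s,c,.03), cv2.boundingRect(c))
print(ctrl.read_state()['ee_pos'], to(.407,.3646,.07,-76),to(.407,.3646,.008,-76))
```

```text
{'c': array([497.1, 382.4]), 'size': array([38.4, 29.4]), 'ang': 9.9, 'centroid': array([497. , 382.4])} (135, 276, 15, 21)
[0.41140905 0.34975927 0.12239018] [-1.55, 0.07, 5.24, np.float64(-0.003)] [-1.55, 0.07, 11.44, np.float64(-0.003)]
```

Request:
move_arm([
  [-1.5,0,2,0],
  [-1.5,0,5,0],
  [-1.5,0,5,0],
  [-1.5,0,5,0],
])

```text
time: 15.38
ee_pos: [0.4085, 0.3654, 0.0734]
tool_rot: [-179.9, 0.0, -76.1]
contact_force: [-0.1, -0.1, 0.1]
opening: 0.07
```

Run:
```python
from h import *
print(ctrl.read_state()['ee_pos'], to(.407,.3646,.008,-76))
```

```text
[0.40849529 0.36540471 0.0733976 ] [0.04, 0.17, 6.54, np.float64(-0.003)]
```

Request:
move_arm([
  [0,0.1,2.5,0],
  [0,0.15,5,0],
  [0,0.15,6.2,0],
  [0,0.15,6.5,0],
  [0,0.15,6.5,0],
  [0,0.15,6.5,0],
])

```text
time: 16.12
ee_pos: [0.407, 0.3657, 0.0083]
tool_rot: [-179.9, 0.0, -76.1]
contact_force: [0.6, 0.5, 0.9]
opening: 0.0701
```

Request:
move_arm([
  [0,0,0,0],
  [0,0,0,0],
  [0,0,0,0],
  [0,0,0,0],
  [0,0,0,0],
  [0,0,0,0],
], grip=1.5, grip_force=50)

```text
time: 16.88
ee_pos: [0.4062, 0.3653, 0.0074]
tool_rot: [180.0, 0.0, -76.1]
contact_force: [0.6, -0.7, 0.3]
opening: 0.0296
```

Request:
move_arm([
  [0,0,-1,0],
  [0,0,-3,0],
  [0,0,-6,0],
  [0,0,-7,0],
  [0,0,-7,0],
  [0,0,-7,0],
])

```text
time: 17.62
ee_pos: [0.4055, 0.3647, 0.0765]
tool_rot: [179.9, -0.0, -76.1]
contact_force: [0.5, 0.2, -0.8]
opening: 0.0296
```

Run:
```python
from h import *
s=snap('top','t3.png'); snap('scene','s3.png')
# press frame from tray: front wall, side walls, stripe
for u0,u1 in((240,262),(352,376)):
    pass
c=blobs(s,(100,120,60),(125,255,255),(245,220,370,250))[0]; print(rect(s,c,.038))
P=c[:,0,:]; lo=[(u,max(P[P[:,0]==u][:,1])) for u in range(P[:,0].min()+2,P[:,0].max()-1)]
hi=[(u,min(P[P[:,0]==u][:,1])) for u in range(P[:,0].min()+2,P[:,0].max()-1)]
for n,l in(('lo',lo),('hi',hi)):
    W=np.array([onz(s,u,v+(.5 if n=='lo' else -.5),.038)[:2] for u,v in l]); k=np.polyfit(W[:,1],W[:,0],1); print(n,W[:,1].min(),W[:,1].max(),k, k[0]*.036+k[1])
hsv=cv2.cvtColor(s['image'],cv2.COLOR_RGB2HSV); 
for v in(260,290,310): print(v,[tuple(hsv[v,u]) for u in range(240,250)],[tuple(hsv[v,u]) for u in range(364,374)])
for v in range(232,246): print(v,hsv[v,307].tolist(),hsv[v,330].tolist())
for v in range(314,328): print(v,hsv[v,300].tolist())
```

```text
{'c': array([596.5,  36.2]), 'size': array([208. ,   8.6]), 'ang': 88.7, 'centroid': array([596.5,  36.2])}
lo -0.06336702285469482 0.13585583516590652 [0.02277111 0.59029573] 0.5911154891756557
hi -0.0636797012065765 0.13584673394732052 [0.02296244 0.60099278] 0.6018194247442173
260 [(np.uint8(22), np.uint8(26), np.uint8(177)), (np.uint8(19), np.uint8(25), np.uint8(174)), (np.uint8(23), np.uint8(24), np.uint8(173)), (np.uint8(68), np.uint8(56), np.uint8(118)), (np.uint8(74), np.uint8(101), np.uint8(98)), (np.uint8(73), np.uint8(99), np.uint8(98)), (np.uint8(73), np.uint8(72), np.uint8(32)), (np.uint8(0), np.uint8(4), np.uint8(64)), (np.uint8(30), np.uint8(5), np.uint8(157)), (np.uint8(15), np.uint8(6), np.uint8(160))] [(np.uint8(23), np.uint8(6), np.uint8(157)), (np.uint8(38), np.uint8(6), np.uint8(158)), (np.uint8(40), np.uint8(5), np.uint8(157)), (np.uint8(45), np.uint8(8), np.uint8(130)), (np.uint8(74), np.uint8(99), np.uint8(98)), (np.uint8(72), np.uint8(94), np.uint8(100)), (np.uint8(73), np.uint8(84), np.uint8(100)), (np.uint8(21), np.uint8(25), np.uint8(171)), (np.uint8(19), 
[... 1864 characters left out ...]
))]
232 [108, 57, 176] [110, 73, 172]
233 [108, 142, 169] [109, 158, 168]
234 [108, 163, 166] [108, 163, 166]
235 [108, 160, 167] [109, 159, 167]
236 [108, 162, 165] [108, 160, 167]
237 [109, 145, 151] [109, 148, 152]
238 [112, 61, 96] [113, 60, 98]
239 [20, 21, 73] [18, 18, 71]
240 [45, 8, 65] [0, 8, 65]
241 [45, 8, 63] [140, 13, 61]
242 [23, 7, 145] [20, 5, 148]
243 [30, 5, 157] [20, 5, 161]
244 [30, 5, 156] [23, 6, 160]
245 [38, 6, 158] [30, 5, 159]
314 [36, 8, 166]
315 [30, 6, 165]
316 [30, 3, 165]
317 [23, 6, 165]
318 [40, 5, 165]
319 [23, 6, 164]
320 [60, 10, 154]
321 [71, 53, 116]
322 [74, 93, 101]
323 [74, 96, 88]
324 [45, 28, 74]
325 [21, 25, 164]
326 [19, 25, 174]
327 [19, 25, 171]
```

View pics/s3.png

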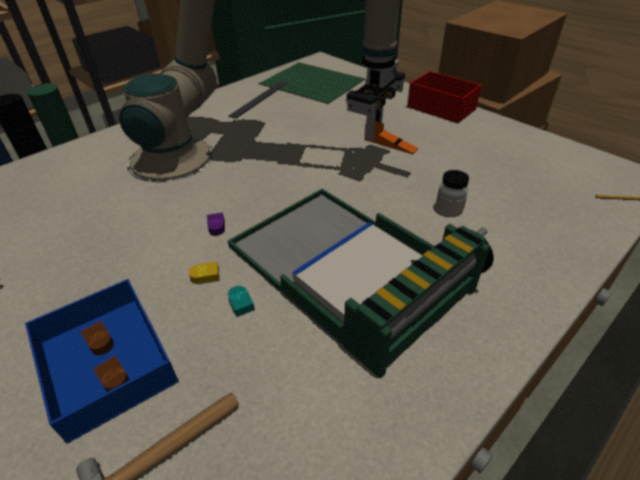

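The wedge is held and level, at (395,138). The press frame agrees two ways: bed edge from the stripe at (0.591, 0.036) with yaw -1.3°, and tray inner front wall x 0.419 + 0.172 = 0.591.

Run:
```python
from h import *
print(ctrl.read_state()['ee_pos'], to(.452,.0392,.075,-91.3))
```

```text
[0.40554141 0.36475129 0.07631187] [32.72, 3.31, 0.17, np.float64(0.265)]
```

Request:
move_arm([
  [2,0.2,0,0],
  [6,0.6,0,0.08],
  [11,1.1,0,0.16],
  [16,1.6,0,0.24],
  [21,2.1,0,0.265],
  [26,2.6,0,0.265],
  [30,3,0,0.265],
  [32,3.2,0,0.265],
  [32.7,3.3,0,0.265],
  [32.7,3.3,0,0.265],
])

```text
time: 18.98
ee_pos: [0.4523, 0.0395, 0.0773]
tool_rot: [180.0, 0.0, -91.3]
contact_force: [0.1, -0.4, -1.5]
opening: 0.0294
```

Run:
```python
from h import *
print(ctrl.read_state()['ee_pos'],ctrl.read_state()['tool_rot'], to(.452,.0392,.020,-91.3), to(.452,.0392,.0135,-91.3))
s=snap('top','t4.png')
for c in blobs(s,(4,150,100),(16,255,255),(245,200,375,330)): print(rect(s,c,.08), cv2.boundingRect(c))
```

```text
[0.45231807 0.03953593 0.07728711] [ 1.79957990e+02  4.03584030e-03 -9.13363647e+01] [0.03, 0.03, 5.73, np.float64(-0.001)] [0.03, 0.03, 6.38, np.float64(-0.001)]
```

Request:
move_arm([
  [0,0,1.5,0],
  [0,0,3.5,0],
  [0,0,5,0],
  [0,0,5.6,0],
  [0,0,5.7,0],
  [0,0,5.7,0],
])

```text
time: 19.77
ee_pos: [0.4533, 0.0402, 0.0209]
tool_rot: [-179.9, -0.0, -91.2]
contact_force: [-0.3, 0.0, -1.1]
opening: 0.0295
```

Run:
```python
from h import *
st=ctrl.read_state();print(st['ee_pos'],st['contact_force'], to(.452,.0392,.0135,-91.3))
s=snap('top','t5.png');g=snap('scene','s5.png')
a=cv2.resize(s['image'][180:330,225:385],None,fx=2.5,fy=2.5,interpolation=cv2.INTER_CUBIC)
b=cv2.resize(g['image'][150:300,220:380],None,fx=2.5,fy=2.5,interpolation=cv2.INTER_CUBIC)
cv2.imwrite('pics/c5.png',np.hstack([a,b])[:,:,::-1])
```

```text
[0.45328596 0.04015524 0.02086631] [-0.34977681  0.01039204 -1.14101576] [0.1, 0.13, 0.74, np.float64(0.001)]
```

View pics/c5.png

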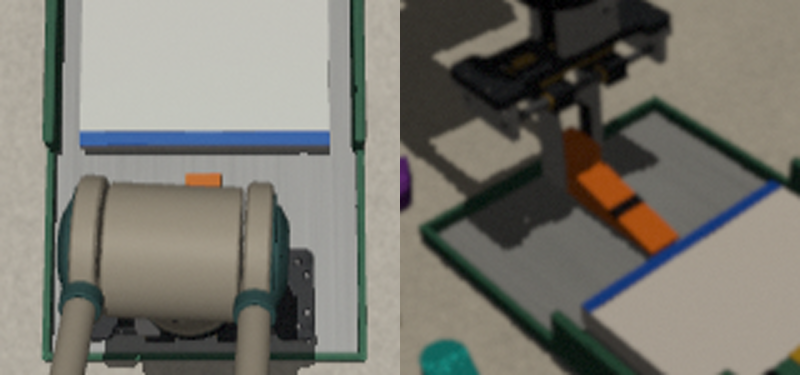

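The crop shows the toe at top pixel (306.6, 249.6), about 10 px in front of the bed edge and laterally centred on the bed (mid 307). In the scene view the wedge is level above the tray.

Request:
move_arm([
  [0.1,0.1,0.3,0],
  [0.1,0.1,0.6,0],
  [0.1,0.1,0.7,0],
  [0.1,0.1,0.75,0],
  [0.1,0.1,0.75,0],
  [0.1,0.1,0.75,0],
])

```text
time: 20.62
ee_pos: [0.4516, 0.0389, 0.0134]
tool_rot: [180.0, -0.0, -91.3]
contact_force: [-2.2, -0.6, 5.4]
opening: 0.0298
```

Run:
```python
from h import *
st=ctrl.read_state();print(st['ee_pos'],st['tool_rot'],st['contact_force'],st['wrist_torque'])
s=snap('top','t6.png')
for c in blobs(s,(4,130,60),(18,255,255),(270,235,350,262),10):
    print(cv2.boundingRect(c)); P=c[:,0,:]; v=P[:,1].min(); us=P[P[:,1]<=v+1][:,0]; print(v,us.min(),us.max(), onz(s,(us.min()+us.max())/2,v-.5,.010))
```

```text
[0.45157565 0.03888204 0.01338494] [ 1.79979953e+02 -1.23954041e-02 -9.12705063e+01] [-2.23098321 -0.6319561   5.38173706] [0.00511014 0.34230385 0.02346851]
(300, 251, 14, 5)
251 300 313 [0.56841162 0.03753222 0.01      ]
```

Request:
move_arm([
  [0,-0.4,0,0],
  [0,-0.9,0,0],
  [0,-1.5,0,0],
  [0,-2.1,0,0],
  [0,-2.7,0,0],
  [0,-3.3,0,0],
  [0,-3.9,0,0],
  [0,-4.4,0,0],
  [0,-4.5,0,0],
  [0,-4.5,0,0],
])

```text
time: 21.92
ee_pos: [0.495, 0.0381, 0.0134]
tool_rot: [179.8, -0.0, -91.3]
contact_force: [-5.5, -0.6, 7.8]
opening: 0.0295
```

Run:
```python
from h import *
st=ctrl.read_state();print(st['ee_pos'],st['tool_rot'],st['contact_force'],st['wrist_torque'],to(.5235,.0375,.0134,-91.3))
```

```text
[0.49497146 0.03809136 0.01337961] [ 1.79810840e+02 -1.27845152e-03 -9.12653258e+01] [-5.45263035 -0.56834438  7.83528033] [ 0.05717648  0.62270117 -0.01693732] [-0.0, -2.85, -0.01, np.float64(0.001)]
```

Request:
move_arm([
  [0,-0.2,-0.03,0],
  [0,-0.5,-0.03,0],
  [0,-0.8,-0.03,0],
  [0,-0.9,-0.03,0],
  [0,-0.9,-0.03,0],
])

```text
time: 22.55
ee_pos: [0.5045, 0.0378, 0.0134]
tool_rot: [179.8, -0.0, -91.3]
contact_force: [-4.3, 0.4, 6.6]
opening: 0.0298
```

Run:
```python
from h import *
st=ctrl.read_state();print(st['ee_pos'],st['tool_rot'],st['contact_force'],st['wrist_torque'],to(.5235,.0375,.0134,-91.3))
s=snap('top','t7.png');g=snap('scene','s7.png')
a=cv2.resize(s['image'][200:300,257:357],None,fx=4,fy=4,interpolation=cv2.INTER_CUBIC)
b=cv2.resize(g['image'][170:270,280:380],None,fx=4,fy=4,interpolation=cv2.INTER_CUBIC)
cv2.imwrite('pics/c7.png',np.hstack([a,b])[:,:,::-1])
```

```text
[0.50446955 0.03782472 0.0133846 ] [ 1.79835784e+02 -1.42937947e-03 -9.12692618e+01] [-4.2603836   0.38232916  6.58150585] [0.02696318 0.67169389 0.05095145] [-0.01, -1.9, -0.01, np.float64(0.001)]
```

View pics/c7.png

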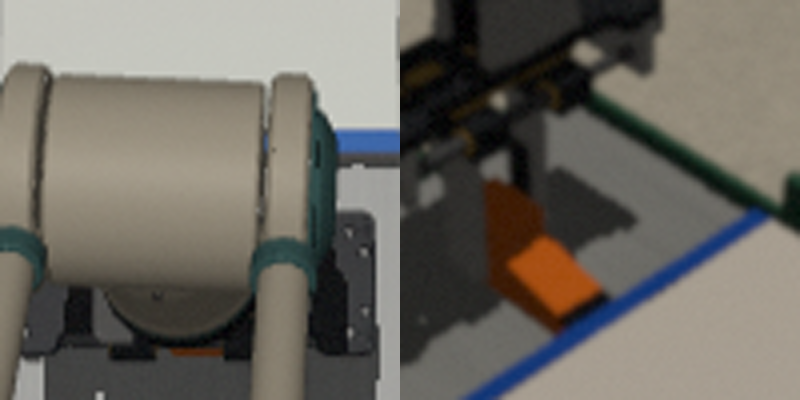

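The wedge is under the bed, and the scene view has the band half hidden at the edge (crop 595,310). I'll measure the lift from the stripe's sub-pixel shift in the scene view relative to the earlier pictures.

```bash
cat >> h.py <<'E'
def stripe(img,cols):
    I=img.astype(float); r=[]
    for u in cols:
        b=np.clip(I[205:290,u,2]-I[205:290,u,0]-25,0,None); r.append((b*np.arange(205,290)).sum()/b.sum())
    return np.array(r)
def lift(g,img=None):
    img=g['image'] if img is None else img
    ref=cv2.imread('pics/s3.png')[:,:,::-1]; out=[]
    for cols,y in((range(302,324),-.06+.096),(range(350,368),.06+.036)):
        d=stripe(img,cols)-stripe(ref,cols)
        # rows per mm of vertical lift at fixed column (line slope accounted)
        a=np.radians(-1.3);ex=np.array([-np.sin(a),np.cos(a),0]);p=np.array([.591,y if y>.05 else -.03,.036])
        u0,v0=proj(g,p);u1,v1=proj(g,p+ex*.02);u2,v2=proj(g,p+[0,0,.001])
        k=(v2-v0)-(u2-u0)*(v1-v0)/(u1-u0); out.append((round(float(np.median(d)),3),round(float(np.std(d)),3),round(float(np.median(d)/k),2)))
    return out
E
python3 - <<'E'
from h import *
g=ctrl.snapshot('scene'); print(proj(g,[.591,.036,.018]),proj(g,[.591,.036,.038]))
for n in('scene0','s1','s2','s5','s7'): print(n,lift(g,cv2.imread('pics/%s.png'%n)[:,:,::-1]))
E
```

```text
(np.float64(332.1234005375409), np.float64(252.3454938047152)) (np.float64(332.1081372020237), np.float64(245.1008645587644))
scene0 [(-0.001, 0.015, 0.0), (-0.003, 0.017, 0.01)]
s1 [(0.003, 0.02, -0.01), (-0.001, 0.02, 0.0)]
s2 [(-0.003, 0.02, 0.01), (-0.0, 0.018, 0.0)]
s5 [(-0.005, 0.075, 0.01), (-0.006, 0.017, 0.02)]
s7 [(-0.018, 0.109, 0.05), (-0.003, 0.02, 0.01)]
```

Request:
move_arm([
  [0,-0.2,0,0],
  [0,-0.4,0,0],
  [0,-0.6,0,0],
  [0,-0.7,0,0],
  [0,-0.7,0,0],
])

```text
time: 23.32
ee_pos: [0.506, 0.0378, 0.0133]
tool_rot: [179.3, -0.0, -91.2]
contact_force: [-14.0, -0.3, 15.2]
opening: 0.0298
```

Run:
```python
from h import *
st=ctrl.read_state();print(st['ee_pos'],st['tool_rot'],st['contact_force'],st['wrist_torque'])
g=snap('scene','s8.png');print(lift(g)); print(lift(ctrl.snapshot('scene')))
```

```text
[0.50599213 0.03783536 0.01325539] [ 1.79268311e+02 -1.08462079e-02 -9.12335148e+01] [-13.98348902  -0.32596106  15.21044889] [-0.03955924  1.74315666  0.01479141]
[(-0.014, 0.106, 0.04), (0.001, 0.02, -0.0)]
[(-0.019, 0.108, 0.05), (-0.001, 0.02, 0.0)]
```

The wedge touches the bed edge (x 0.505, as predicted), but the tool is also pressing down with 15 N, which causes friction. I'll ease the downward command first.

Request:
move_arm([
  [0,0,-0.05,0],
  [0,0,-0.1,0],
  [0,0,-0.15,0],
  [0,0,-0.15,0],
])

```text
time: 23.92
ee_pos: [0.5063, 0.0379, 0.0135]
tool_rot: [179.3, 0.0, -91.3]
contact_force: [-10.7, -0.3, 5.7]
opening: 0.0298
```

Run:
```python
from h import *
st=ctrl.read_state();print(st['ee_pos'],st['tool_rot'],st['contact_force'],st['wrist_torque'])
g=snap('scene','s9.png');print(lift(g))
```

```text
[0.50633755 0.03790878 0.01347327] [ 1.79279965e+02  5.26033640e-03 -9.12535768e+01] [-10.6674109   -0.26774074   5.69760848] [-0.01815816  1.39122748  0.04165095]
[(-0.037, 0.104, 0.1), (-0.012, 0.03, 0.03)]
```

Request:
move_arm([
  [0,-0.2,-0.03,0],
  [0,-0.4,-0.05,0],
  [0,-0.6,-0.08,0],
  [0,-0.6,-0.08,0],
])

```text
time: 24.48
ee_pos: [0.5144, 0.0378, 0.0136]
tool_rot: [179.5, 0.0, -91.3]
contact_force: [-4.4, -0.4, -6.3]
opening: 0.0293
```

Run:
```python
from h import *
st=ctrl.read_state();print(st['ee_pos'],st['tool_rot'],st['contact_force'],st['wrist_torque'])
g=snap('scene','s10.png');print(lift(g))
```

```text
[0.51437186 0.03775849 0.01362689] [ 1.79459438e+02  1.26036040e-02 -9.12634422e+01] [-4.40066796 -0.41820879 -6.2843773 ] [ 0.00585992  1.25949896 -0.00480236]
[(-0.645, 0.096, 1.69), (-0.614, 0.05, 1.73)]
```

Request:
move_arm([
  [0,-0.1,0.1,0],
  [0,-0.3,0.13,0],
  [0,-0.5,0.13,0],
  [0,-0.6,0.13,0],
  [0,-0.6,0.13,0],
])

```text
time: 25.15
ee_pos: [0.5254, 0.0373, 0.0144]
tool_rot: [-179.9, -0.0, -91.3]
contact_force: [-3.9, 0.8, -4.8]
opening: 0.0295
```

Run:
```python
from h import *
st=ctrl.read_state();print(st['ee_pos'],st['tool_rot'],st['contact_force'],st['wrist_torque'])
g=snap('scene','s11.png');print(lift(g))
```

```text
[0.52536708 0.03728789 0.01441807] [-1.79945551e+02 -7.39041118e-03 -9.12737255e+01] [-3.87670069  0.76693096 -4.81126986] [ 0.04319133  0.98073364 -0.03517215]
[(-1.942, 0.1, 5.09), (-1.823, 0.127, 5.13)]
```

Request:
move_arm([
  [0,0.05,0.08,0],
  [0,0.1,0.15,0],
  [0,0.1,0.15,0],
  [0,0.1,0.15,0],
])

```text
time: 25.7
ee_pos: [0.5253, 0.0373, 0.0135]
tool_rot: [-179.8, -0.0, -91.3]
contact_force: [-0.3, 0.5, -0.8]
opening: 0.0295
```

Run:
```python
from h import *
st=ctrl.read_state();print(st['ee_pos'],st['tool_rot'],st['contact_force'],st['wrist_torque'])
g=snap('scene','s12.png');print(lift(g))
```

```text
[0.52530786 0.03728147 0.01346987] [-1.79824217e+02 -8.34787548e-03 -9.12770901e+01] [-0.30764584  0.48464332 -0.84816273] [0.03622173 0.52075743 0.05268824]
[(-1.688, 0.103, 4.43), (-1.578, 0.086, 4.44)]
```

Request:
move_arm([
  [0,0.1,0,0],
  [0,0.2,0,0],
  [0,0.25,0,0],
  [0,0.25,0,0],
])

```text
time: 26.25
ee_pos: [0.5235, 0.0372, 0.0135]
tool_rot: [-179.8, -0.0, -91.3]
contact_force: [4.1, -0.1, 0.8]
opening: 0.0299
```

Run:
```python
from h import *
st=ctrl.read_state();print(st['ee_pos'],st['tool_rot'],st['contact_force'],st['wrist_torque'])
g=snap('scene','s13.png');print(lift(g))
```

```text
[0.52352307 0.03720336 0.01348241] [-1.79750702e+02 -1.70632649e-02 -9.12791162e+01] [ 4.12990847 -0.06188538  0.80143954] [ 0.07549836 -0.63573799 -0.0604857 ]
[(-1.614, 0.114, 4.23), (-1.526, 0.096, 4.29)]
```

Request:
move_arm([
  [0,-0.05,0.04,0],
  [0,-0.15,0.06,0],
  [0,-0.2,0.06,0],
  [0,-0.2,0.06,0],
  [0,-0.2,0.06,0],
])

```text
time: 26.92
ee_pos: [0.5236, 0.0372, 0.0134]
tool_rot: [-180.0, -0.0, -91.3]
contact_force: [1.6, -1.6, 8.7]
opening: 0.0296
```

Run:
```python
from h import *
st=ctrl.read_state();print(st['ee_pos'],st['tool_rot'],st['contact_force'],st['wrist_torque'])
g=snap('scene','s14.png');s=snap('top','t14.png');print(lift(g))
b=cv2.resize(g['image'][130:300,220:440],None,fx=3,fy=3,interpolation=cv2.INTER_CUBIC)
cv2.imwrite('pics/c14.png',b[:,:,::-1])
# top-view shift of jar / hammer / tote since start
r=cv2.imread('pics/top0.png')[:,:,::-1]
for n,(x0,y0,x1,y1) in dict(jar=(135,180,190,235),hammer=(450,160,570,215),tote=(465,215,575,340)).items():
    A,B=[cv2.cvtColor(np.ascontiguousarray(i[y0:y1,x0:x1]),cv2.COLOR_RGB2GRAY).astype(np.float32) for i in(r,s['image'])]
    print(n,np.round(cv2.phaseCorrelate(A,B)[0],2))
```

```text
[0.52358162 0.03719858 0.0133755 ] [-1.79952977e+02 -2.23300508e-02 -9.12664885e+01] [ 1.58472214 -1.62914446  8.71994847] [-0.01595098  0.06804564  0.01886342]
[(-1.487, 0.139, 3.9), (-1.397, 0.109, 3.93)]
jar [-0.02  0.01]
hammer [-0.01  0.02]
tote [0.05 0.44]
```

View pics/c14.png

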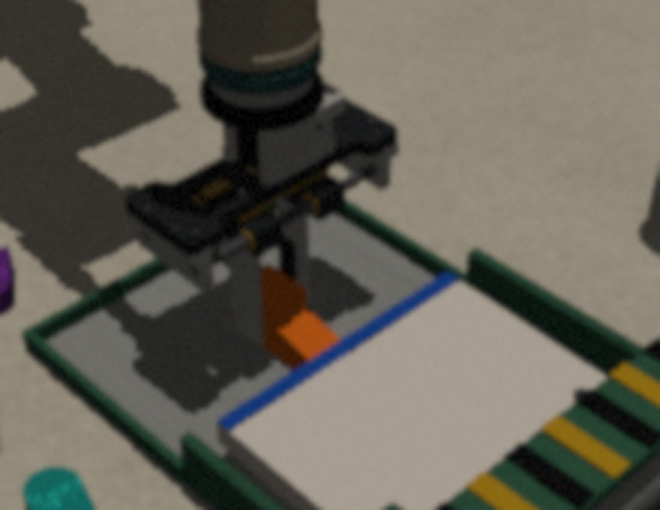

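The bed sits evenly on the wedge: lift is 3.9 mm on both sides and the band is just under the edge at crop (335,350). The jar and hammer have not moved. I'll hold still a moment, recheck, then hand in.

Request:
move_arm([
  [0,0,0,0],
  [0,0,0,0],
  [0,0,0,0],
  [0,0,0,0],
  [0,0,0,0],
  [0,0,0,0],
  [0,0,0,0],
  [0,0,0,0],
])

```text
time: 28.02
ee_pos: [0.5236, 0.0372, 0.0133]
tool_rot: [-180.0, -0.0, -91.3]
contact_force: [2.0, -1.0, 8.3]
opening: 0.0295
```

Run:
```python
from h import *
st=ctrl.read_state();print(st['ee_pos'],st['contact_force'],st['opening'])
l=lift(ctrl.snapshot('scene'));print(l)
if all(3.4<a[2]<4.6 for a in l): print('sign',ctrl.sign_off())
```

```text
[0.52355296 0.03722141 0.0133478 ] [ 2.02863327 -0.95949609  8.32052538] 0.0294944012727938
[(-1.487, 0.138, 3.9), (-1.4, 0.11, 3.94)]
the job is handed in; nothing more can be done
sign None
```

The job is done and handed in at about 28 s. Both brown heels are in the blue tote. The orange wedge lies flat on the tray floor, pushed toe first under the middle of the bed edge and still gripped at 50 N.

**Last checks:** the lift from the scene camera was 3.9 mm on both sides and unchanged after a one-second hold. The tool pressed down with about 8 N, and the jar and hammer had not moved.

**What went less smoothly:**
- **Stick-slip:** the wedge overshot to a 5.1 mm lift, with the block about 1 mm off the floor. I pressed it flat and drew it back.
- **Grip slip:** the last pull-back lowered the edge less than the geometry predicts (0.2 mm instead of 0.45 mm), so the wedge may have slipped about 1 mm in the grip.
- **Black band:** it is hidden under the edge in the last picture, so its position is inferred from the lift and the tool pose.

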